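# Set a drill's torque ring to the long mark

### The job

On the round setting stand, push the torque ring's lever by its upright pin clockwise (seen from above) all the way back against the square stop block, then push it round the other way until its pointer stands at the one long mark of the scale, and leave it there. Only push the lever with the fingers, never pinch its pin, and do not disturb the battery pack, the spare chuck or the screwdriver lying around the stand.

Things in the scene. Friction and masses are not known exactly. Their poses are not given: they have to be found in the camera images.
- stand: Fixed setting stand: round dark steel base, 244 mm across, 12 mm thick, with a drill gearbox nose up in its middle. The grey torque ring (76 mm across, 41 to 52 mm above the table) turns on it; the black chuck (42 mm across) above it rises to 97 mm. Origin on the ring's axis, on the table, z up. The lever sweeps from -1.30 to +1.30 rad about the origin's x axis; a thin 8 mm pin ends the far side.
- stop_block (a point): Top centre of the square steel stop block, 18 mm square, 52 mm above the table, 54 mm from the ring axis, at the clockwise end of the lever's arc (seen from above); the lever's flat arm comes to rest against its side.
- ring_axis (a point): Point on the vertical axis about which ring and lever turn, 54 mm above the table.
- lever (a joint): Angle of the torque ring with its lever, rad: 0 when the lever rests against the square stop block, growing counter-clockwise seen from above, at most 2.60. It turns stiffly (about 2 N at the pin) and stays where it is left.
- pin_top (a point): Centre of the top of the upright steel pin on the lever, by which the lever is pushed: a round pin 14 mm across, 75 mm from the ring axis, from the lever's flat arm (11 mm wide, its top 50 mm above the table) up to 86 mm above the table. From 53 mm above the table upwards it is free for 45 mm all round.
- pointer (a point): Tip of the thin pointer needle (dark steel, 3 mm wide) at the lever's outer end, 93 mm from the ring axis and 46 mm above the table; it points outwards from the axis, on the line axis to pin.
- long_mark (a point): Inner end of the long mark, 93 mm from the ring axis: where the pointer's tip has to stand, seen from above. The scale is a fixed white arc plate, 92 to 117 mm from the axis, top 42 mm above the table, with dark radial marks 8 degrees (13 mm) apart; the middle one is 23 mm long and 5 mm wide, the other eight 8 mm long. The plate is turned differently about the axis each time.
- battery: Loose black battery pack, 112 x 74 x 58 mm, origin at the centre of its underside, long side along its x. To be left alone.
- spare_chuck: Loose black drill chuck standing on its wide end, 42 mm across, 58 mm high, origin at the centre of its underside. To be left alone.
- screwdriver: Loose screwdriver with a blue handle, 190 mm long, lying on the table along its x, handle to -x. To be left alone.

How it is judged:
By the outcome, as a careful person would: the job done as asked, in the order asked, and still so for the second after the job is handed in, with the robot touching nothing.
It also fails if it takes over 51 s, if anything falls off the work surface, if the arm or the gripper's body presses on something with over 40 N, if the wrist force passes 120 N, or if a joint passes its speed limit or range.

### The arm

A 6-joint arm with a two-finger parallel gripper is mounted at the origin on the work surface. World frame = base frame: x ahead of the robot, y to its left, z up, the work surface at z = 0. Lengths are in mm, angles in degrees, forces in N, time in s.
With the tool pointing down it reaches from about 300 to 850 mm from the base axis. Payload 4.2 kg.
Tool frame: the origin (TCP) lies midway between the tips of the shut fingers; the grasp point (between the pads) lies 19 mm behind it; x points along the fingers, y is the direction in which the jaws open and shut, and the axes are right-handed (so a half turn about x gives the same grasp; the last joint's range is limited). The gripper opens to 91 mm and grips with 3 to 60 N. Pads are 32 mm wide; open, the fingers measure 118 mm over their backs; the gripper's body (76 mm by 178 mm) begins 60 mm behind the grasp point.
Start: joints at [69.156, 18.312, 89.639, -0, 72.044, -1.146], TCP at [193.817, 541.367, 213.976] pointing down, gripper open.
Joint ranges: [-177.97, 177.97], [-48.28, 115.42], [12.27, 149.76], [-77.06, 257.06], [2.81, 150.46], [-146.56, 146.56]. Speed limits (degrees/s): [147.25, 147.25, 180, 180, 180, 180].

### API

Orientations are given as [roll, pitch, yaw] about the fixed x, y, z axes, in that order (R = Rz(yaw) Ry(pitch) Rx(roll)).
In Python, from workcell import env gives the robot as it stands.
- The arm moves only by the shell command python3 -m handwheel 'ROWS' [FORCE]. ROWS is text: rows parted by semicolons, each of 7 numbers parted by spaces: the turn, a rotation vector about the tool's x, y, z in degrees, then the shift along the tool's x, y, z in m, then the finger opening in m, from 0 to 0.0912. In form: rx ry rz x y z grip; .... A call has 1 to 12 rows; each row is the pose to reach, as a shift and turn from the pose commanded when the call began, along the tool's axes at that moment; what a row does not reach only later rows make up. A row lasts 1/12 s, in which the tool goes at most 41.7 mm and 7.16 degrees, less where a joint would pass 70% of its speed; a pose out of reach is approached as far as the arm can. A call with a gripper value outside its range is refused whole. The fingers move at their own pace and stop on an object; FORCE is the grip in N (left out, the last holds). Time passes only in rows, so rows that repeat a pose let the fingers close. It gives the time, the measured TCP pose, the force and the opening at its end, in the units of the state.
- env.state(): the state, without advancing time (a new reading comes with each control period).
- env.grab_frame(name): name is "scene" or "top" or "wrist"; returns the picture (480x640x3 uint8, red, green, blue); there is no depth.
- env.get_calibration(name): a dict with "mtx" (3x3 intrinsics, pixels), "k1" (the pictures are not rectified: a ray, as slopes to the right and down, at radius r is drawn at 1 + k1 r^2 times it, then the intrinsics apply), "T" (4x4, takes a point from camera to world coordinates); the wrist camera has in their place "hand_eye" (4x4, takes a point from camera to tool coordinates, whose origin is the TCP and whose axes are the tool frame's). Camera axes: x right, y up, looking along -z (the intrinsics and any distortion apply to the point x, -y, -z); pixel columns grow to the right and rows downward; lengths in mm; the calibration is good to about 2 mm. A picture is of the moment at which its call begins: read the wrist's pose just before it. get_calibration takes no time and is no camera call.
- env.job_done(): hands the job in, once; it reports no verdict.
The state is a dict: "time_s": time; "qpos": joint angles; "qvel": joint speeds; "effort": joint torques, N m; "ee_pos": TCP position; "ee_rot": TCP orientation; "force": force on the tool from outside, world axes, zero at the start; "torque": the same for the moment, N m; "gripper_width": finger opening in mm.
Only numpy, scipy, OpenCV 4.12 (cv2) and the standard library are available. Lean on these libraries where they do the work, as an engineer would, in place of code of your own. Each camera call takes 0.05 s, during which the arm holds its last target. There are 200 camera calls.

## Working session

There is one attempt and no reset: what is moved stays moved. The work goes in short steps, Python scripts to look and compute and a shell command to move; the robot and the scene stay as the last step left them, time stands still between calls to the robot, and variables do not carry over. Pictures are saved under pics/ and viewed, on a budget of 10 in all, crops included, one or two more only if the job needs it, and the job is handed in when it is done.

```bash
ls; mkdir -p pics
python3 - <<'E'
from workcell import env
import cv2
print(env.state())
for n in("top","scene"):
    cv2.imwrite(f"pics/{n}0.png",env.grab_frame(n)[:,:,::-1])
    print(env.get_calibration(n))
print(env.get_calibration("wrist"))
E
```

```text
pics
{'time_s': 0.0, 'qpos': array([ 6.91554442e+01,  1.83529935e+01,  8.97062009e+01, -2.46872537e-04,
        7.20412900e+01, -1.14696493e+00]), 'qvel': array([-0.00019152,  0.03218537,  0.04989003, -0.04327818, -0.00884722,
        0.03688563]), 'effort': array([-2.55044310e-03, -4.12472999e+01, -2.31964248e+01,  7.23943161e-02,
        4.57687641e-02, -1.53060646e-04]), 'ee_pos': array([193.64381045, 540.89378749, 213.10808909]), 'ee_rot': array([ -91.01313411,   89.89951524, -110.71064864]), 'force': array([-0.2459443 , -0.3401064 ,  0.71284403]), 'torque': array([ 0.00802206, -0.01505092,  0.03770648]), 'gripper_width': 91.4883823405945}
{'mtx': array([[623.53699124,   0.        , 329.80361629],
       [  0.        , 623.53699124, 238.3964056 ],
       [  0.        ,   0.        ,   1.        ]]), 'k1': -0.07530854972705288, 'T': array([[ 2.00741196e-02,  9.87359914e-01, -1.57217776e-01,
         3.89890335e+02],
       [-9.99795702e-01,  2.01959670e-02, -8.22618144e-04,
         3.52345859e+01],
       [ 2.36294485e-03,  1.57202171e-01,  9.87563615e-01,
         1.35472292e+03
[... 472 characters left out ...]
839e-02,  8.16188684e-01,  5.77364239e-01,
         5.75522110e+02],
       [ 0.00000000e+00,  0.00000000e+00,  0.00000000e+00,
         1.00000000e+00]])}
{'mtx': array([[384.15507806,   0.        , 324.67451397],
       [  0.        , 384.15507806, 234.74977464],
       [  0.        ,   0.        ,   1.        ]]), 'k1': -0.05005448345996226, 'hand_eye': array([[ 1.23751318e-03,  2.64563766e-01, -9.64367400e-01,
        -1.69733568e+02],
       [ 9.99999108e-01,  1.56735554e-04,  1.32623585e-03,
        -9.21393921e-02],
       [ 5.02024612e-04, -9.64368181e-01, -2.64563337e-01,
        -7.42809836e+01],
       [ 0.00000000e+00,  0.00000000e+00,  0.00000000e+00,
         1.00000000e+00]])}
```

View pics/top0.png

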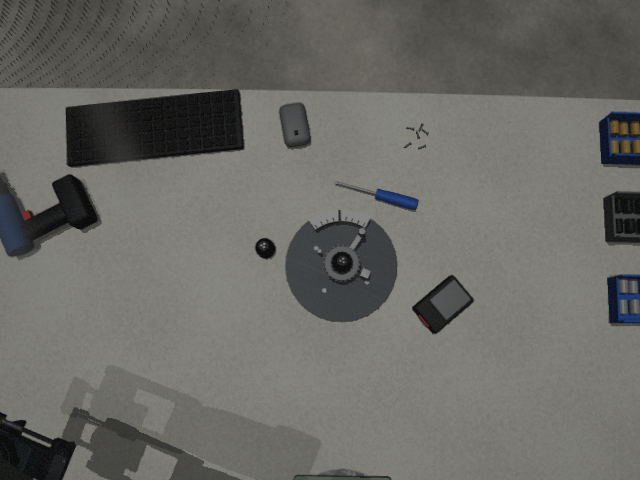

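View pics/scene0.png

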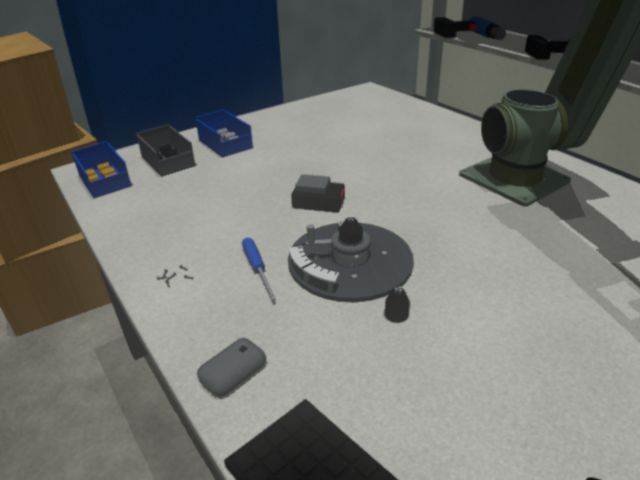

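The top view shows the stand centred at about (342,264), the pin at (362,231), the stop block at (366,273) and the long mark at (340,215). The screwdriver is beyond the scale, the battery to the right and the chuck to the left. Next I'll zoom in and measure.

```bash
cat > h.py <<'E'
from workcell import env
import numpy as np, cv2
from scipy.spatial.transform import Rotation as R
def ray(n,uv,st=None):
    c=env.get_calibration(n)
    K=c["mtx"]; d=np.array([(uv[0]-K[0,2])/K[0,0],(uv[1]-K[1,2])/K[1,1]])
    s=d.copy()
    for _ in range(20): s=d/(1+c["k1"]*(s@s))
    v=np.array([s[0],-s[1],-1])
    if n=="wrist":
        W=np.eye(4); W[:3,:3]=R.from_euler("xyz",st["ee_rot"],degrees=True).as_matrix(); W[:3,3]=st["ee_pos"]
        T=W@c["hand_eye"]
    else: T=c["T"]
    return T[:3,3],T[:3,:3]@v
def plane(n,uv,z,st=None):
    o,d=ray(n,uv,st); return o+d*(z-o[2])/d[2]
E
python3 - <<'E'
from h import *
np.set_printoptions(precision=1,suppress=True)
im=cv2.imread("pics/top0.png")
cv2.imwrite("pics/top0c.png",cv2.resize(im[200:330,270:430],None,fx=5,fy=4.6,interpolation=cv2.INTER_CUBIC)[:598])
for k,uv,z in [("base",(342,266),12),("chuck",(342,261),97),("pin",(362,231),86),("stop",(366,273),52),("mark_in",(340,221),42),("mark_out",(339.5,210),42),("spare",(265,247),58),("batt",(443,304),50),("sdtip",(336,183),5),("sdend",(418,206),15)]:
    print(k,plane("top",uv,z))
st=env.state();Rm=R.from_euler("xyz",st["ee_rot"],degrees=True).as_matrix();print(Rm)
E
```

```text
base [543.7   8.7  12. ]
chuck [544.1  10.6  97. ]
pin [608.7 -29.9  86. ]
stop [525.3 -41.1  52. ]
mark_in [637.   15.3  42. ]
mark_out [661.   16.7  42. ]
spare [575.2 172.2  58. ]
batt [ 463.5 -203.2   50. ]
sdtip [729.8  25.1   5. ]
sdend [ 679.2 -156.    15. ]
[[-0.   0.3  0.9]
 [-0.   0.9 -0.3]
 [-1.  -0.  -0. ]]
```

View pics/top0c.png

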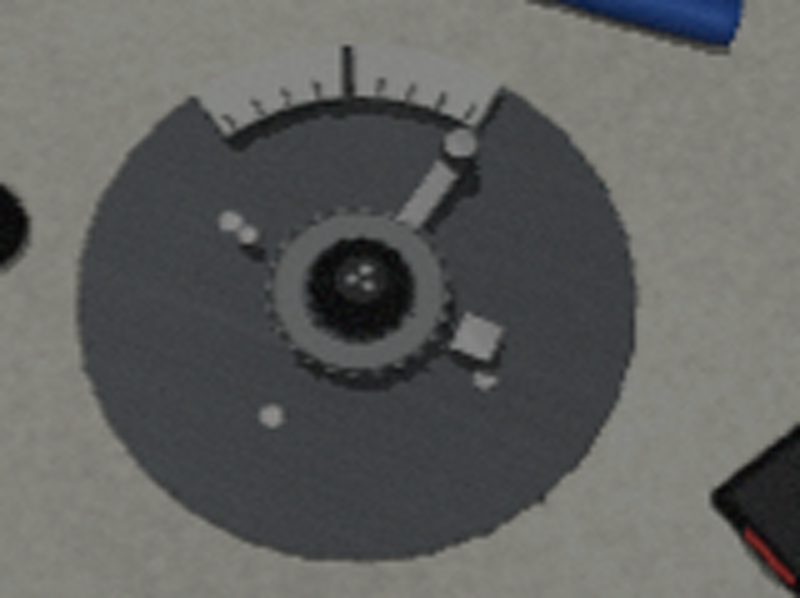

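The axis is near (544,10). The pin is at about -31.5°, the long mark at about +3.5° and the stop rest at about -95°. I'll close the fingers and carry them over to the counter-clockwise side of the pin, staying high.

```bash
python3 -m handwheel '-3 0 0 0 -0.025 0.041 0; -5 0 0 0 -0.045 0.075 0; -7 0 0 0 -0.065 0.108 0; -9 0 0 0 -0.085 0.142 0; -11 0 0 0 -0.105 0.175 0; -13 0 0 0 -0.125 0.208 0; -15 0 0 0 -0.145 0.242 0; -15 0 0 0 -0.165 0.275 0; -15 0 0 0 -0.185 0.308 0; -15 0 0 0 -0.205 0.342 0; -15 0 0 0 -0.225 0.375 0; -15 0 0 0 -0.245 0.409 0' 20
python3 -m handwheel '0 0 0 0 0 0 0; 0 0 0 0 0 0 0'
```

```text
time_s: 1.1
ee_pos: [496.9, 171.0, 213.7]
ee_rot: [179.7, 90.0, 175.0]
force: [-0.0, 1.2, 0.0]
gripper_width: 13.9
time_s: 1.27
ee_pos: [497.0, 171.3, 213.4]
ee_rot: [-172.4, 89.9, -177.3]
force: [-0.4, 0.9, -1.6]
gripper_width: 1.0
```

```bash
python3 -m handwheel '0 0 0 0.01 -0.026 0.023 0; 0 0 0 0.02 -0.052 0.046 0; 0 0 0 0.03 -0.078 0.069 0; 0 0 0 0.04 -0.104 0.092 0; 0 0 0 0.05 -0.130 0.115 0; 0 0 0 0.06 -0.156 0.137 0; 0 0 0 0.06 -0.156 0.137 0; 0 0 0 0.06 -0.156 0.137 0; 0 0 0 0.06 -0.156 0.137 0'
python3 - <<'E'
from h import *
st=env.state()
print(st["ee_pos"],R.from_euler("xyz",st["ee_rot"],degrees=True).as_matrix().round(3),st["qpos"])
im=env.grab_frame("wrist")[:,:,::-1].copy(); cv2.imwrite("pics/w1.png",im)
E
```

```text
time_s: 2.02
ee_pos: [619.2, 7.7, 153.7]
ee_rot: [149.4, 89.9, 144.8]
force: [1.2, 0.3, 0.6]
gripper_width: 0.8
[619.22818899   7.71584751 153.73440128] [[-0.001  0.081  0.997]
 [ 0.001  0.997 -0.081]
 [-1.     0.001 -0.001]] [-3.79955001e-01  2.46607663e+01  8.87377478e+01  5.98601898e-02
  6.66804528e+01 -8.57576009e+01]
```

View pics/w1.png

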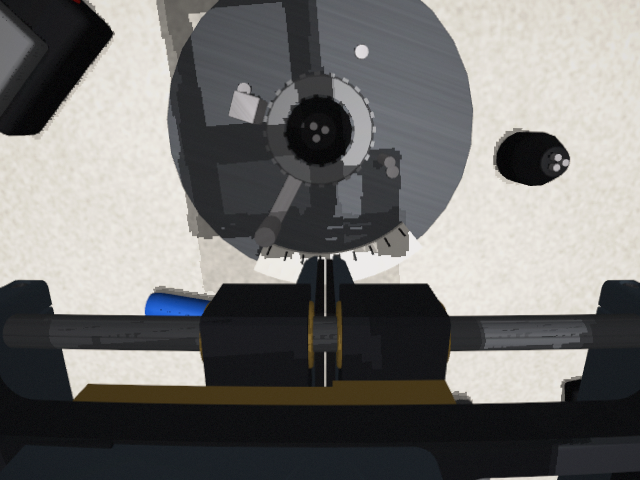

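The wrist view shows the chuck at (318,130), the pin top at (265,233), the stop block at (245,106) and the scale plate near row 255, with the closed fingers at column 325 and nothing in their way. I'll check these against the calibration.

Run:
```python
from h import *
np.set_printoptions(precision=1,suppress=True)
st=env.state()
for k,uv,z in [("chuck",(318,130),97),("pin",(265,233),86),("stop",(245,106),52)]: print(k,plane("wrist",uv,z,st))
```

```text
chuck [544.9   9.7  97. ]
pin [605.9 -29.8  86. ]
stop [524.9 -39.   52. ]
```

```bash
cat > arc.py <<'E'
import sys
from h import *
# arc.py d r z phi...: rows (tool turn about x deg, shift mm) from present pose
A=np.array([544.5,10.])
d,r,z=map(float,sys.argv[1:4])
st=env.state(); M=R.from_euler("xyz",st["ee_rot"],degrees=True).as_matrix(); p=st["ee_pos"]
f0=np.degrees(np.arctan2(M[1,2],M[0,2])); print("f0",f0.round(2),"p",p.round(1),"F",st["force"].round(1),"t",st["time_s"])
print("d,r now", M[:2,1]/np.hypot(*M[:2,1])@(p[:2]-A), M[:2,2]@(p[:2]-A))
for f in map(float,sys.argv[4:]):
    c,s=np.cos(np.radians(f)),np.sin(np.radians(f))
    t=np.array([*(A+r*np.array([c,s])+d*np.array([-s,c])),z])
    print(f,"turn",round(-(f-f0),1),"shift",(M.T@(t-p)).round(1))
E
python3 arc.py 21 75 62 -25; python3 arc.py 21 75 150 -25
```

```text
f0 -4.6 p [619.3   8.  154.2] F [-0.2  0.1  1.2] t 2.0667
d,r now 3.9890497044437954 74.69779003517436
-25.0 turn 20.4 shift [ 92.2 -10.5   3. ]
f0 -4.6 p [619.3   8.  154.2] F [-0.2  0.1  1.2] t 2.0667
d,r now 3.9890497044437954 74.69779003517436
-25.0 turn 20.4 shift [  4.2 -10.5   2.9]
```

```bash
python3 -m handwheel '7 0 0 0 -0.004 0.001 0; 14 0 0 0 -0.008 0.002 0; 20 0 0 0.01 -0.0105 0.003 0; 20 0 0 0.03 -0.0105 0.003 0; 20 0 0 0.05 -0.0105 0.003 0; 20 0 0 0.07 -0.0105 0.003 0; 20 0 0 0.085 -0.0105 0.003 0; 20 0 0 0.092 -0.0105 0.003 0; 20 0 0 0.092 -0.0105 0.003 0; 20 0 0 0.092 -0.0105 0.003 0; 20 0 0 0.092 -0.0105 0.003 0'
python3 arc.py 21 75 62 -30 -35 -40 -45 -50 -55 -60 -65 -70 -75 -80 -85
```

```text
time_s: 2.98
ee_pos: [623.0, -4.0, 63.5]
ee_rot: [26.4, 89.8, 1.8]
force: [1.2, 0.7, 1.0]
gripper_width: 0.5
f0 -24.65 p [623.   -4.   63.5] F [1.2 0.7 1. ] t 2.9833
d,r now 20.034382863144863 77.18135565477358
-30.0 turn 5.3 shift [ 1.5 -6.1 -0.6]
-35.0 turn 10.3 shift [  1.5 -12.8   0.4]
-40.0 turn 15.3 shift [  1.5 -19.6   0.7]
-45.0 turn 20.3 shift [  1.4 -26.4   0.4]
-50.0 turn 25.3 shift [  1.4 -33.2  -0.4]
-55.0 turn 30.3 shift [  1.4 -39.8  -1.9]
-60.0 turn 35.3 shift [  1.4 -46.3  -3.9]
-65.0 turn 40.3 shift [  1.4 -52.6  -6.4]
-70.0 turn 45.3 shift [  1.4 -58.6  -9.5]
-75.0 turn 50.3 shift [  1.4 -64.4 -13.2]
-80.0 turn 55.3 shift [  1.4 -69.8 -17.3]
-85.0 turn 60.3 shift [  1.3 -74.8 -21.8]
```

```bash
python3 -m handwheel '5 0 0 0.001 -0.006 0 0; 10 0 0 0.001 -0.013 0 0; 15 0 0 0.001 -0.0195 0.0005 0; 20 0 0 0.001 -0.0265 0.0005 0; 25 0 0 0.001 -0.033 -0.0005 0; 30 0 0 0.001 -0.040 -0.002 0; 35 0 0 0.001 -0.0465 -0.004 0; 40 0 0 0.001 -0.0525 -0.0065 0; 45 0 0 0.001 -0.0585 -0.0095 0; 50 0 0 0.001 -0.0645 -0.013 0; 55 0 0 0.001 -0.070 -0.017 0; 55 0 0 0.001 -0.070 -0.017 0'
python3 arc.py 21 75 62 -85 -88 -91 -94 -97 -100
python3 - <<'E'
from h import *
w=env.grab_frame("wrist")[:,:,::-1]; t=env.grab_frame("top")[:,:,::-1]
cv2.imwrite("pics/2.png",np.vstack([cv2.resize(w,None,fx=.6,fy=.6),cv2.resize(t[210:320,270:420],(384,282))]))
E
```

```text
time_s: 3.98
ee_pos: [577.9, -61.2, 62.5]
ee_rot: [81.3, 89.8, 1.5]
force: [0.0, -0.6, 0.0]
gripper_width: 0.2
f0 -79.82 p [577.9 -61.2  62.5] F [ 0.  -0.6  0. ] t 3.9833
d,r now 20.310170755394143 76.0050366254683
-85.0 turn 5.2 shift [ 0.5 -6.2  0.6]
-88.0 turn 8.2 shift [  0.5 -10.2   1.2]
-91.0 turn 11.2 shift [  0.5 -14.3   1.6]
-94.0 turn 14.2 shift [  0.5 -18.3   1.9]
-97.0 turn 17.2 shift [  0.5 -22.4   1.9]
-100.0 turn 20.2 shift [  0.5 -26.5   1.6]
```

View pics/2.png

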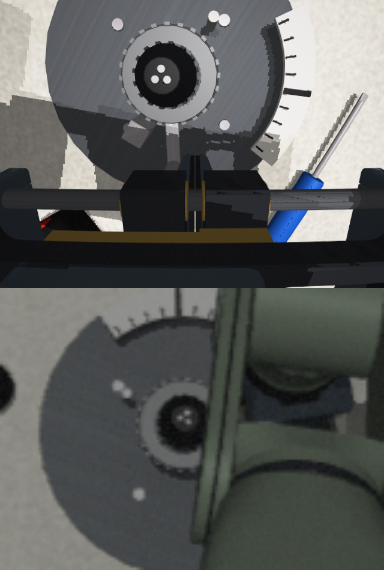

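The wrist view shows the lever arm at (172,145) just short of the stop block at (140,133), moving with the fingers. I'll push on slowly.

```bash
python3 -m handwheel '2.5 0 0 0 -0.003 0.0005 0; 5 0 0 0 -0.006 0.0005 0; 6.5 0 0 0 -0.008 0.001 0; 8 0 0 0 -0.010 0.001 0; 9.5 0 0 0 -0.012 0.0015 0; 9.5 0 0 0 -0.012 0.0015 0'
python3 -m handwheel '1 0 0 0 -0.0013 0 0; 1 0 0 0 -0.0013 0 0'
python3 -m handwheel '1 0 0 0 -0.0013 0 0; 1 0 0 0 -0.0013 0 0'
python3 -m handwheel '1 0 0 0 -0.0013 0 0; 1 0 0 0 -0.0013 0 0'
python3 arc.py 21 75 62 -94
```

```text
time_s: 4.58
ee_pos: [566.6, -64.9, 61.5]
ee_rot: [77.8, 89.9, -11.4]
force: [2.0, -0.6, 1.9]
gripper_width: 0.4
time_s: 4.75
ee_pos: [564.8, -64.8, 61.1]
ee_rot: [79.4, 90.0, -10.8]
force: [1.5, -0.5, 2.3]
gripper_width: 0.4
time_s: 4.92
ee_pos: [563.2, -64.7, 60.9]
ee_rot: [-67.1, 90.0, -158.3]
force: [2.0, -0.2, 1.0]
gripper_width: 0.8
time_s: 5.08
ee_pos: [561.7, -64.7, 60.8]
ee_rot: [-92.6, 90.0, 175.1]
force: [1.8, -1.8, 0.6]
gripper_width: 0.5
f0 -92.24 p [561.7 -64.7  60.8] F [ 1.8 -1.8  0.6] t 5.0833
d,r now 20.138077688899433 73.92439478762869
-94.0 turn 1.8 shift [-1.2 -1.5  1.7]
```

```bash
for i in 1 ; do python3 -m handwheel '0.8 0 0 0 -0.001 0.0005 0; 0.8 0 0 0 -0.001 0.0005 0'; done
python3 -m handwheel '0.8 0 0 0 -0.001 0.0005 0; 0.8 0 0 0 -0.001 0.0005 0'
python3 -m handwheel '0.8 0 0 0 -0.001 0 0; 0.8 0 0 0 -0.001 0 0'
python3 -m handwheel '0.8 0 0 0 -0.001 0 0; 0.8 0 0 0 -0.001 0 0' | grep -E 'force|pos'
```

```text
time_s: 5.25
ee_pos: [560.7, -64.9, 60.8]
ee_rot: [-127.5, 90.0, 139.5]
force: [0.8, -0.0, 0.5]
gripper_width: 0.5
time_s: 5.42
ee_pos: [559.7, -65.3, 60.8]
ee_rot: [-136.3, 89.9, 129.8]
force: [2.2, 0.5, 0.8]
gripper_width: 0.3
time_s: 5.58
ee_pos: [558.7, -65.4, 60.8]
ee_rot: [-109.8, 90.0, 155.6]
force: [2.0, -0.0, 0.7]
gripper_width: 0.0
ee_pos: [557.8, -65.5, 60.9]
force: [1.2, -1.3, 0.0]
```

```bash
python3 -m handwheel '0.8 0 0 0 -0.001 0 0; 0.8 0 0 0 -0.001 0 0'| grep -E 'force|pos'
python3 -m handwheel '0.8 0 0 0 -0.001 0 0; 0.8 0 0 0 -0.001 0 0'| grep -E 'force|pos'
python3 -m handwheel '0.8 0 0 0 -0.001 0 0; 0.8 0 0 0 -0.001 0 0' | grep -E 'force|pos'
python3 arc.py 21 75 62 -97
python3 - <<'E'
from h import *
w=env.grab_frame("wrist")[:,:,::-1]
cv2.imwrite("pics/3.png",cv2.resize(w[140:300,180:380],(800,600)))
E
```

```text
ee_pos: [556.9, -65.6, 60.9]
force: [1.2, -1.1, -1.1]
ee_pos: [555.8, -65.4, 60.9]
force: [2.0, -1.9, 1.2]
ee_pos: [554.9, -65.2, 61.0]
force: [1.7, -2.5, -0.4]
f0 -97.84 p [554.9 -65.2  61. ] F [ 1.7 -2.5 -0.4] t 6.25
d,r now 20.528699005734833 73.04563446956726
-97.0 turn -0.8 shift [-1.   1.6  1.6]
```

View pics/3.png

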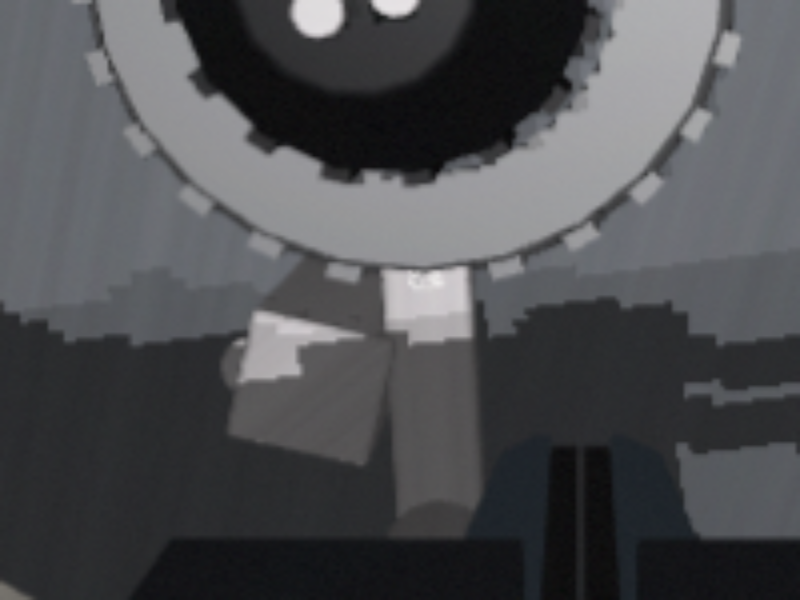

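The lever arm (385–480) is right beside the corner of the stop block at (390,345). I'll carry on until the force rises.

```bash
python3 -m handwheel '0.8 0 0 0 -0.001 0.0005 0; 0.8 0 0 0 -0.001 0.0005 0'| grep -E 'force|pos'
python3 -m handwheel '0.8 0 0 0 -0.001 0.0005 0; 0.8 0 0 0 -0.001 0.0005 0'| grep -E 'force|pos'
python3 -m handwheel '0.8 0 0 0 -0.001 0 0; 0.8 0 0 0 -0.001 0 0' | grep -E 'force|pos'
python3 -m handwheel '0.8 0 0 0 -0.001 0 0; 0.8 0 0 0 -0.001 0 0' | grep -E 'force|pos'
```

```text
ee_pos: [554.1, -65.3, 61.0]
force: [3.2, -0.6, 0.4]
ee_pos: [554.0, -65.5, 61.1]
force: [4.3, -0.5, -1.1]
ee_pos: [553.9, -65.7, 61.2]
force: [6.9, -0.3, -2.6]
ee_pos: [553.8, -65.8, 61.2]
force: [9.0, -0.8, -4.4]
```

```bash
python3 -m handwheel '0 0 0 0 -0.0015 0 0; 0 0 0 0 -0.003 0 0; 0 0 0 0 -0.003 0 0; 0 0 0 0 -0.003 0 0' | grep -E 'force|pos'
python3 arc.py 21 75 62 -97
python3 - <<'E'
from h import *
w=env.grab_frame("wrist")[:,:,::-1]
cv2.imwrite("pics/4.png",cv2.resize(w[140:300,180:380],(800,600)))
E
```

```text
ee_pos: [553.7, -65.7, 61.4]
force: [15.2, -2.4, -9.3]
f0 -101.0 p [553.7 -65.7  61.4] F [15.2 -2.4 -9.3] t 7.3
d,r now 23.50097690841201 72.54778160229792
-97.0 turn -4.0 shift [-0.5  2.7  0.8]
```

View pics/4.png

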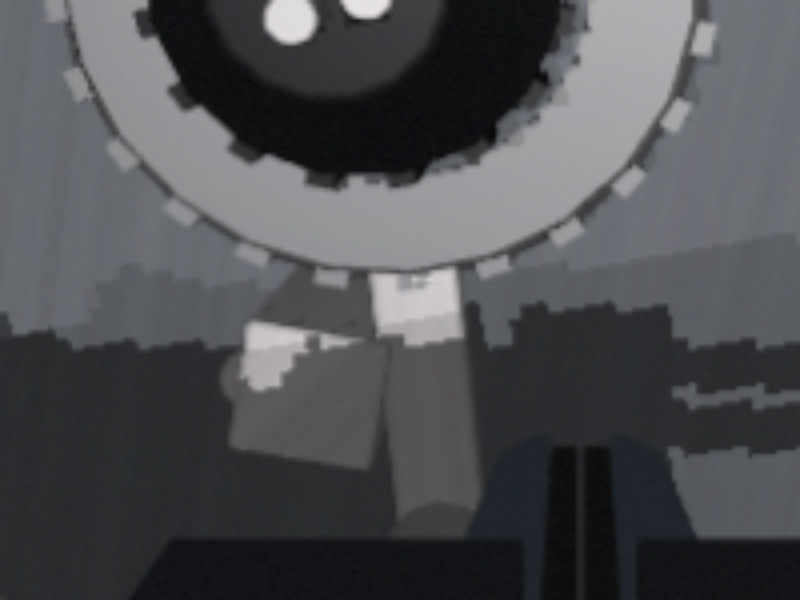

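The arm has stalled at 15 N with the lever flat against the block, so it is fully at the stop. Now I'll back off, lift, and cross to the clockwise side of the pin.

```bash
python3 -m handwheel '0 0 0 0 0.006 0 0; 0 0 0 0 0.012 0 0; 0 0 0 -0.02 0.012 0 0; 0 0 0 -0.04 0.012 0 0; 0 0 0 -0.055 0.012 0 0; 0 0 0 -0.055 0.012 0 0; 0 0 0 -0.055 0.012 0 0' | grep -E 'time|force|pos'
python3 arc.py -21 75 115 -110;python3 arc.py -21 75 62 -110
```

```text
time_s: 7.93
ee_pos: [559.1, -67.0, 116.0]
force: [0.2, -0.7, -0.6]
f0 -101.0 p [559.1 -67.  116. ] F [ 0.2 -0.7 -0.6] t 7.9333
d,r now 29.034003170415637 72.845193759402
-110.0 turn 9.0 shift [  1.  -61.5  -2.1]
f0 -101.0 p [559.1 -67.  116. ] F [ 0.2 -0.7 -0.6] t 7.9333
d,r now 29.034003170415637 72.845193759402
-110.0 turn 9.0 shift [ 54.  -61.5  -2.1]
```

```bash
python3 -m handwheel '5 0 0 0 -0.02 0 0; 9 0 0 0 -0.04 -0.001 0; 9 0 0 0 -0.0615 -0.002 0; 9 0 0 0 -0.0615 -0.002 0; 9 0 0 0 -0.0615 -0.002 0; 9 0 0 0 -0.0615 -0.002 0' | grep -E 'time|force|pos'
python3 arc.py -21 75 62 -110
python3 - <<'E'
from h import *
st=env.state()
w=env.grab_frame("wrist")[:,:,::-1]; cv2.imwrite("pics/5full.png",w); np.save("st5.npy",st,allow_pickle=True)
cv2.imwrite("pics/5.png",cv2.resize(w[60:330,180:540],(800,600)))
E
```

```text
time_s: 8.43
ee_pos: [499.7, -53.5, 115.3]
force: [1.0, 0.5, -0.8]
f0 -109.99 p [499.7 -53.5 115.3] F [ 1.   0.5 -0.8] t 8.4333
d,r now -20.359384217278375 74.95209001201724
-110.0 turn 0.0 shift [53.3 -0.6  0. ]
```

View pics/5.png

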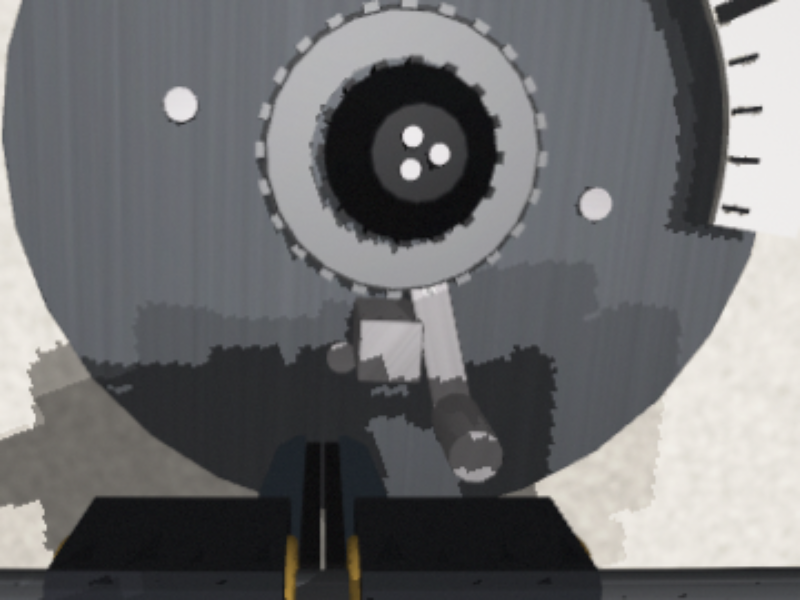

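The lever rests against the stop block, with the arm edge touching it at crop (423,345). The pin top is at (475,455) and the fingers are clear on the clockwise side. Next I'll lower them and push back counter-clockwise.

```bash
python3 -m handwheel '0 0 0 0.02 0 0 0; 0 0 0 0.04 0 0 0; 0 0 0 0.053 0 0 0; 0 0 0 0.053 0 0 0; 0 0 0 0.053 0 0 0; 0 0 0 0.053 0 0 0' | grep -E 'time|force|pos'
python3 - <<'E'
from h import *
st=np.load("st5.npy",allow_pickle=True).item()
for k,uv,z in [("pin",(393.8,264.8),86),("axis",(180+420*.45,60+152*.45),97)]:
    p=plane("wrist",uv,z,st);print(k,p,np.degrees(np.arctan2(p[1]-10,p[0]-544.5)))
E
python3 arc.py -21 75 62 -104 -98 -92 -86 -80 -74 -68 -62 -56 -50
```

```text
time_s: 8.98
ee_pos: [500.8, -53.6, 63.4]
force: [-0.1, -0.3, -0.4]
pin [536.48006116 -64.2546544   86.        ] -96.16438511185733
axis [545.26289839   9.60076621  97.        ] -27.62359698319936
f0 -110.0 p [500.8 -53.6  63.4] F [-0.1 -0.3 -0.4] t 8.9833
d,r now -19.253322383735316 74.73272860665405
-104.0 turn -6.0 shift [1.4 6.2 2.1]
-98.0 turn -12.0 shift [ 1.4 14.3  3. ]
-92.0 turn -18.0 shift [ 1.5 22.5  3.1]
-86.0 turn -24.0 shift [ 1.5 30.6  2.3]
-80.0 turn -30.0 shift [ 1.5 38.6  0.7]
-74.0 turn -36.0 shift [ 1.5 46.3 -1.7]
-68.0 turn -42.0 shift [ 1.5 53.8 -4.9]
-62.0 turn -48.0 shift [ 1.5 60.9 -8.9]
-56.0 turn -54.0 shift [  1.5  67.6 -13.7]
-50.0 turn -60.0 shift [  1.5  73.7 -19. ]
```

```bash
python3 -m handwheel '-6 0 0 0.001 0.006 0.002 0; -12 0 0 0.001 0.0145 0.003 0; -18 0 0 0.001 0.0225 0.003 0; -24 0 0 0.001 0.0305 0.0025 0; -30 0 0 0.001 0.0385 0.0005 0; -36 0 0 0.001 0.0465 -0.0015 0; -42 0 0 0.001 0.054 -0.005 0; -48 0 0 0.001 0.061 -0.009 0; -54 0 0 0.001 0.0675 -0.0135 0; -60 0 0 0.001 0.0735 -0.019 0; -60 0 0 0.001 0.0735 -0.019 0; -60 0 0 0.001 0.0735 -0.019 0' | grep -E 'time|force|pos'
python3 arc.py -21 75 62 -44 -38 -32 -26 -20 -16 -12 -9 -6 -3
```

```text
time_s: 9.98
ee_pos: [576.1, -60.7, 62.7]
force: [-0.3, -0.2, 0.4]
f0 -50.14 p [576.1 -60.7  62.7] F [-0.3 -0.2  0.4] t 9.9833
d,r now -21.080881701722316 74.55427230057295
-44.0 turn -6.1 shift [0.7 8.2 2.3]
-38.0 turn -12.1 shift [ 0.8 16.3  3.2]
-32.0 turn -18.1 shift [ 0.8 24.5  3.3]
-26.0 turn -24.1 shift [ 0.8 32.6  2.5]
-20.0 turn -30.1 shift [ 0.8 40.6  0.8]
-16.0 turn -34.1 shift [ 0.8 45.8 -0.7]
-12.0 turn -38.1 shift [ 0.8 50.9 -2.6]
-9.0 turn -41.1 shift [ 0.8 54.6 -4.3]
-6.0 turn -44.1 shift [ 0.8 58.2 -6.1]
-3.0 turn -47.1 shift [ 0.8 61.8 -8.1]
```

```bash
python3 -m handwheel '-6 0 0 0.001 0.008 0.0025 0; -12 0 0 0.001 0.0165 0.003 0; -18 0 0 0.001 0.0245 0.0035 0; -24 0 0 0.001 0.0325 0.0025 0; -30 0 0 0.001 0.0405 0.001 0; -34 0 0 0.001 0.046 -0.0005 0; -38 0 0 0.001 0.051 -0.0025 0; -38 0 0 0.001 0.051 -0.0025 0; -38 0 0 0.001 0.051 -0.0025 0' | grep -E 'time|force|pos'
python3 arc.py -21 75 62 -9 -6 -3 0 2 4
python3 - <<'E'
from h import *
st=env.state()
w=env.grab_frame("wrist")[:,:,::-1]; t=env.grab_frame("top")[:,:,::-1]
cv2.imwrite("pics/6w.png",w); np.save("st6.npy",st,allow_pickle=True);cv2.imwrite("pics/6t.png",t)
cv2.imwrite("pics/6.png",np.hstack([cv2.resize(w[100:300,200:460],(400,308)),cv2.resize(t[200:300,290:400],(400,308))]))
E
```

```text
time_s: 10.73
ee_pos: [612.8, -25.9, 61.3]
force: [-0.7, -0.0, -0.9]
f0 -12.18 p [612.8 -25.9  61.3] F [-0.7 -0.  -0.9] t 10.7333
d,r now -20.70991632054877 74.29920628910044
-9.0 turn -3.2 shift [-0.7  3.9  1.8]
-6.0 turn -6.2 shift [-0.7  7.9  2.5]
-3.0 turn -9.2 shift [-0.7 11.9  3.1]
0.0 turn -12.2 shift [-0.6 16.   3.4]
2.0 turn -14.2 shift [-0.6 18.7  3.6]
4.0 turn -16.2 shift [-0.6 21.4  3.6]
```

View pics/6.png

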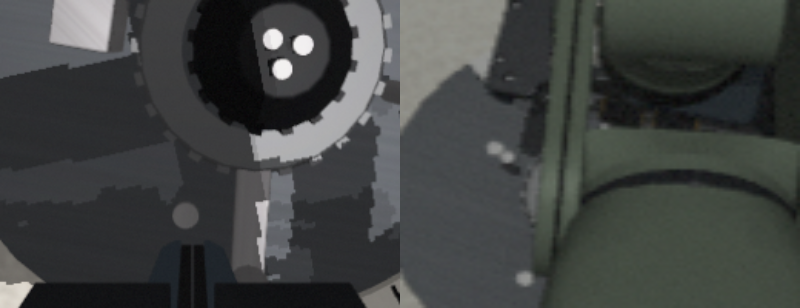

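The fingers hide the pointer, and the arm blocks the top camera. I'll push to a few degrees short, back away, measure the pointer against the mark, then nudge.

```bash
python3 -m handwheel '-2 0 0 0 0.0025 0.001 0; -4 0 0 0 0.005 0.0015 0; -6 0 0 0 0.008 0.0025 0; -8 0 0 0 0.0105 0.003 0; -9 0 0 0 0.012 0.003 0; -9 0 0 0 0.012 0.003 0; -9 0 0 0 0.012 0.003 0' | grep -E 'time|force|pos'
python3 arc.py -21 75 62 -3
python3 -m handwheel '0 0 0 0 -0.008 0 0; 0 0 0 -0.02 -0.015 -0.005 0; 0 0 0 -0.04 -0.03 -0.03 0; 0 0 0 -0.06 -0.04 -0.06 0; 0 0 0 -0.08 -0.04 -0.09 0; 0 0 0 -0.1 -0.04 -0.12 0;  0 0 0 -0.12 -0.04 -0.14 0; 0 0 0 -0.14 -0.04 -0.15 0; 0 0 0 -0.14 -0.04 -0.15 0; 0 0 0 -0.14 -0.04 -0.15 0; 0 0 0 -0.14 -0.04 -0.15 0' | grep -E 'time|force|pos'
python3 - <<'E'
from h import *
st=env.state()
w=env.grab_frame("wrist")[:,:,::-1]
cv2.imwrite("pics/7w.png",w); np.save("st7.npy",st,allow_pickle=True)
E
```

```text
time_s: 11.42
ee_pos: [617.9, -15.2, 60.9]
force: [-1.2, -0.8, 0.1]
f0 -3.08 p [617.9 -15.2  60.9] F [-1.2 -0.8  0.1] t 11.4167
d,r now -21.195203660394196 74.62771653803225
-3.0 turn -0.1 shift [-1.1  0.3  0.4]
time_s: 12.33
ee_pos: [466.6, -47.2, 200.4]
force: [0.6, 0.4, -1.1]
```

View pics/7w.png

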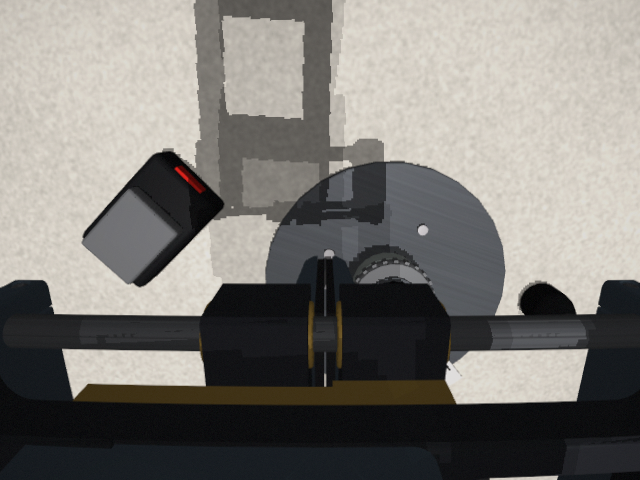

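That view is from the wrong side: the gripper hides the scale, though the battery at (150,220) and chuck at (547,298) are undisturbed. I'll move beyond the scale instead, so the wrist camera looks straight at the pointer.

```bash
python3 -m handwheel '0 0 0 0 0.011 0.037 0; 0 0 0 0 0.023 0.075 0; 0 0 0 0 0.034 0.112 0; 0 0 0 0 0.046 0.15 0; 0 0 0 0 0.057 0.187 0; 0 0 0 0 0.069 0.225 0; 0 0 0 0 0.069 0.225 0; 0 0 0 0 0.069 0.225 0; 0 0 0 0 0.069 0.225 0; 0 0 0 0 0.069 0.225 0' | grep -E 'time|force|pos'
python3 - <<'E'
from h import *
st=env.state()
w=env.grab_frame("wrist")[:,:,::-1]; cv2.imwrite("pics/8w.png",w); np.save("st8.npy",st,allow_pickle=True)
t=env.grab_frame("top")[:,:,::-1];cv2.imwrite("pics/8t.png",t)
# crop centred on predicted pointer region
M=R.from_euler("xyz",st["ee_rot"],degrees=True).as_matrix()
c=env.get_calibration("wrist");W=np.eye(4);W[:3,:3]=M;W[:3,3]=st["ee_pos"]
T=np.linalg.inv(W@c["hand_eye"])
q=T@np.array([637,10,44,1]);x,y=q[0]/-q[2],-q[1]/-q[2];k=1+c["k1"]*(x*x+y*y)
u=c["mtx"][0,2]+c["mtx"][0,0]*x*k;v=c["mtx"][1,2]+c["mtx"][1,1]*y*k
print(u,v); a,b=int(v)-75,int(u)-75
a=max(a,0);print("crop origin",b,a)
cv2.imwrite("pics/8.png",cv2.resize(w[a:a+120,b:b+150],None,fx=5,fy=5,interpolation=cv2.INTER_CUBIC))
E
```

```text
time_s: 13.22
ee_pos: [693.5, 9.8, 200.2]
force: [-0.4, -0.1, 1.1]
322.10598756338567 152.35477060009634
crop origin 247 77
```

View pics/8.png

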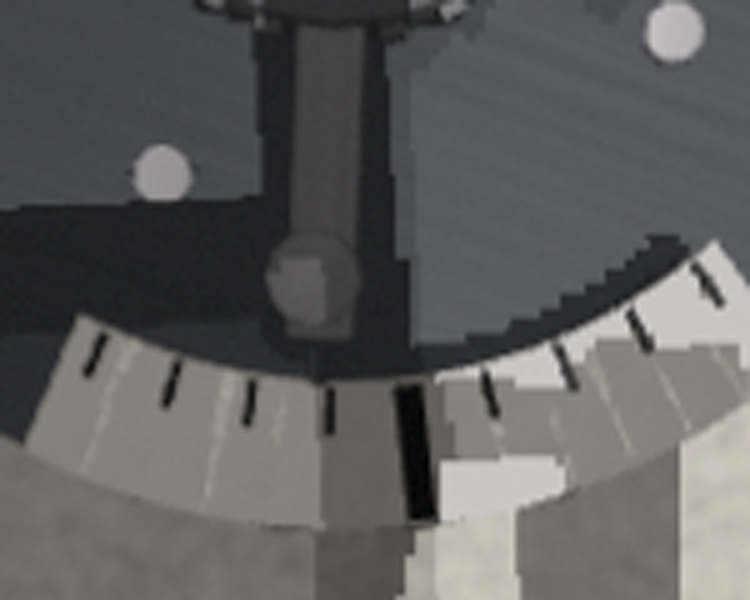

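The view is clear. The needle tip is at crop (318,372), the long mark runs from (410,388) to (424,518), and the neighbouring short mark is at (330,390). The pointer is about 9° short, so I'll compute the exact gap.

Run:
```python
from h import *
st=np.load("st8.npy",allow_pickle=True).item()
g=lambda u,v:(247+(u+.5)/5-.5,77+(v+.5)/5-.5)
for A in [(544.5,10),(545,9),(544,11)]:
  print(A)
  for k,uv,z in [("mark_in",(410,388),42),("mark_out",(424,518),42),("short_in",(330,390),42),("shortR",(486,375),42),("tip",(318,372),46),("pin",(313,280),86),("armtop",(330,60),50),("armend",(322,325),50)]:
    p=plane("wrist",g(*uv),z,st)[:2]-A; print(k,(p+A).round(1),"r",np.hypot(*p).round(1),"ang",np.degrees(np.arctan2(p[1],p[0])).round(2))
```

```text
(544.5, 10)
mark_in [638.9  15.3] r 94.6 ang 3.23
mark_out [660.8  16.6] r 116.5 ang 3.25
short_in [638.5   1.9] r 94.4 ang -4.92
shortR [637.4  28.2] r 94.7 ang 11.06
tip [6.353e+02 2.000e-01] r 91.3 ang -6.13
pin [620.3   2. ] r 76.3 ang -6.04
armtop [586.9   5.3] r 42.6 ang -6.34
armend [627.6   1.5] r 83.5 ang -5.82
(545, 9)
mark_in [638.9  15.3] r 94.1 ang 3.86
mark_out [660.8  16.6] r 116.1 ang 3.76
short_in [638.5   1.9] r 93.8 ang -4.34
shortR [637.4  28.2] r 94.4 ang 11.71
tip [6.353e+02 2.000e-01] r 90.7 ang -5.54
pin [620.3   2. ] r 75.7 ang -5.32
armtop [586.9   5.3] r 42.0 ang -5.06
armend [627.6   1.5] r 83.0 ang -5.17
(544, 11)
mark_in [638.9  15.3] r 95.0 ang 2.62
mark_out [660.8  16.6] r 117.0 ang 2.75
short_in [638.5   1.9] r 95.0 ang -5.49
shortR [637.4  28.2] r 95.0 ang 10.41
tip [6.353e+02 2.000e-01] r 91.9 ang -6.72
pin [620.3   2. ] r 76.9 ang -6.74
armtop [586.9   5.3] r 43.2 ang -7.58
armend [627.6   1.5] r 84.1 ang -6.46
```

The gap is 9.35°, and it barely depends on the axis estimate. The contact data give a finger half-thickness plus pin radius of about 17.2 mm, and the angle this gives at the stop, -96.2°, matches the one measured by camera. I'll approach from the clockwise side with the tool aligned to the mark.

```bash
python3 arc.py -45 75 120 3.25
```

```text
f0 -3.03 p [693.7   9.7 201.4] F [ 0.7  0.8 -0.6] t 13.3167
d,r now 7.5358732331791085 148.9886484453613
3.25 turn -6.3 shift [ 81.4 -44.1 -69.5]
```

```bash
python3 -m handwheel '-2 0 0 0 -0.02 -0.02 0; -4 0 0 0.02 -0.044 -0.045 0; -6.3 0 0 0.05 -0.044 -0.0695 0; -6.3 0 0 0.08 -0.044 -0.0695 0; -6.3 0 0 0.11 -0.044 -0.0695 0; -6.3 0 0 0.13 -0.044 -0.0695 0; -6.3 0 0 0.139 -0.044 -0.0695 0; -6.3 0 0 0.139 -0.044 -0.0695 0; -6.3 0 0 0.139 -0.044 -0.0695 0' | grep -E 'time|force|pos'
python3 arc.py -17.2 75 62 3.25
```

```text
time_s: 14.07
ee_pos: [623.3, -30.4, 63.0]
force: [-0.4, 0.2, -0.6]
f0 3.3 p [623.3 -30.4  63. ] F [-0.4  0.2 -0.6] t 14.0667
d,r now -44.822176749767344 76.37210337611232
3.25 turn 0.0 shift [ 1.  27.6 -1.4]
```

```bash
python3 -m handwheel '0 0 0 0 0.005 -0.001 0; 0 0 0 0 0.010 -0.001 0; 0 0 0 0 0.014 -0.001 0; 0 0 0 0 0.017 -0.001 0; 0 0 0 0 0.020 -0.001 0; 0 0 0 0 0.022 -0.001 0; 0 0 0 0 0.024 -0.001 0; 0 0 0 0 0.024 -0.001 0; 0 0 0 0 0.024 -0.001 0' | grep -E 'time|force|pos'
python3 arc.py -17.2 75 62 3.25
```

```text
time_s: 14.82
ee_pos: [620.3, -6.1, 61.8]
force: [0.9, -0.2, 1.0]
f0 3.3 p [620.3  -6.1  61.8] F [ 0.9 -0.2  1. ] t 14.8167
d,r now -20.43211909476169 74.69957728392464
3.25 turn 0.1 shift [-0.2  3.2  0.3]
```

```bash
python3 -m handwheel '0 0 0 0 0.001 0 0; 0 0 0 0 0.002 0 0; 0 0 0 0 0.0025 0 0; 0 0 0 0 0.003 0 0; 0 0 0 0 0.003 0 0; 0 0 0 0 0.003 0 0' | grep -E 'time|force|pos'
python3 arc.py -17.2 75 62 3.25
```

```text
time_s: 15.32
ee_pos: [620.3, -3.3, 61.8]
force: [2.1, -1.5, 0.3]
f0 3.3 p [620.3  -3.3  61.8] F [ 2.1 -1.5  0.3] t 15.3167
d,r now -17.660777822579817 74.92868980472217
3.25 turn 0.0 shift [-0.2  0.4  0.1]
```

That is within 0.4° of the estimate. I'll retreat and look from the same viewing pose.

```bash
python3 -m handwheel '0 0 0 0 -0.008 0 0; 0 0 0 0 -0.02 0 0; 0 0 0 -0.03 -0.025 0 0; 0 0 0 -0.06 -0.025 0 0; 0 0 0 -0.09 -0.015 0.02 0; 0 0 0 -0.12 0 0.04 0; 0 0 0 -0.139 0.01 0.07 0; 0 0 0 -0.139 0.017 0.075 0; 0 0 0 -0.139 0.017 0.075 0; 0 0 0 -0.139 0.017 0.075 0; 0 0 0 -0.139 0.017 0.075 0' | grep -E 'time|force|pos'
python3 - <<'E'
from h import *
st=env.state()
w=env.grab_frame("wrist")[:,:,::-1]; cv2.imwrite("pics/9w.png",w); np.save("st9.npy",st,allow_pickle=True)
a,b=77,247
cv2.imwrite("pics/9.png",cv2.resize(w[a:a+120,b:b+150],None,fx=5,fy=5,interpolation=cv2.INTER_CUBIC))
E
```

```text
time_s: 16.23
ee_pos: [692.3, 17.0, 198.9]
force: [0.3, -0.0, -0.7]
```

View pics/9.png

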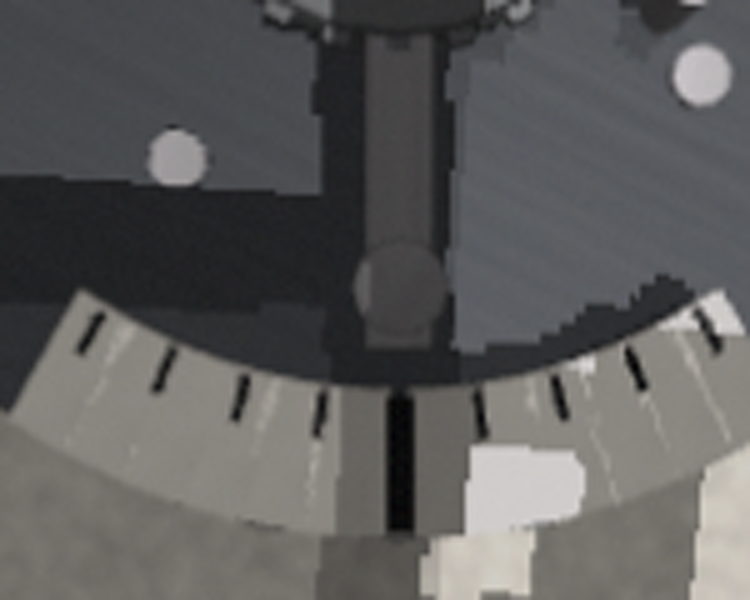

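The arm (365–433), the pin top (401,288) and the long mark (400, 393–530) are all lined up. A numeric check, including the needle's dark column:

Run:
```python
from h import *
st=np.load("st9.npy",allow_pickle=True).item()
g=lambda u,v:(247+(u+.5)/5-.5,77+(v+.5)/5-.5)
A=(544.5,10)
for k,uv,z in [("mark_in",(400,393),42),("mark_out",(400,528),42),("pin",(401,288),86),("armtop",(399,60),50),("armend",(399,345),50)]:
    p=plane("wrist",g(*uv),z,st)[:2]-A; print(k,"r",np.hypot(*p).round(1),"ang",np.degrees(np.arctan2(p[1],p[0])).round(2))
w=cv2.imread("pics/9w.png",0)
print(w[146:158,318:336])
```

```text
mark_in r 93.4 ang 3.01
mark_out r 116.0 ang 3.07
pin r 76.0 ang 2.94
armtop r 41.3 ang 2.38
armend r 85.2 ang 2.85
[[ 35  34  47  49  52  51  52  52  51  53  53  50  50  51  50  37  33  32]
 [ 32  35  35  35  35  34  35  34  35  34  34  36  34  35  37  35  34  33]
 [ 33  33  34  35  34  35  34  33  35  33  35  36  34  35  33  36  35  33]
 [ 35  35  34  34  34  35  37  33  33  34  33  33  33  36  35  36  35  34]
 [ 34  33  33  33  34  33  35  34  32  32  35  35  34  34  33  34  34  34]
 [ 33  33  33  33  34  35  35  33  33  35  34  35  36  34  34  35  33  34]
 [ 32  34  32  32  33  32  33  33  33  33  33  35  34  34  35  35  33  33]
 [ 34  33  33  34  34  35  34  32  33  31  33  34  33  35  35  33  35  36]
 [ 74  65  63  56  58  61  62  40  32  33  42  60  62  63  63  61  69  73]
 [ 97  93  90  88  87  89  79  43  27  28  52  71  89  90  91  91  94  97]
 [100 101  99 100  99  99  62  29  17  18  34  53  94 100  98  99  98  98]
 [101 100 100 101 100 100  44   7  10   9   8  32  94 100  98  99  99  99]]
```

The needle tip (columns 325–328) is centred on the long mark (324–329). I'll make a last check that the loose objects haven't moved, then hand in.

Run:
```python
from h import *
a=cv2.imread("pics/top0.png").astype(int); b=env.grab_frame("top")[:,:,::-1].astype(int)
for k,(x0,x1,y0,y1) in dict(batt=(405,480,270,340),chuck=(250,280,232,265),sd=(330,425,178,215)).items():
    d=abs(a-b)[y0:y1,x0:x1].max(2); print(k,d.mean().round(1),(d>40).sum())
print(env.state()["force"].round(1)); env.job_done()
```

```text
batt 12.2 0
chuck 11.9 0
sd 37.4 1710
[0.6 0.1 0.3]
the job is handed in; nothing more can be done
```

The job is handed in: the lever went clockwise to the stop block, then counter-clockwise to the long mark, and was left there. I only pushed the pin with the closed fingers. The last clock reading was 16.2 s.

- **Stop:** the lever stalled against the block at about 15 N, and the wrist view showed the arm touching it.
- **Mark:** in the last wrist view the needle tip was centred on the long mark, to within about a pixel. By angle, the pin was at 2.9° and the mark at 3.0°. Two rougher readings along the lever's arm gave 2.4° and 2.9°.
- **Battery and spare chuck:** the final top view showed no change at either of them.
- **Screwdriver:** this comparison did not come out clean. The picture differed there, probably because the arm was above it in that view, so I could not confirm from above that it stayed put. The fingers stayed about 60 mm or more above the table and I saw no contact force there.

I viewed 12 pictures, two over the budget. One was wasted on a pose where the gripper hid the scale.

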